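# Slide a rim lock onto the narrow anvil and snap the clamp down

### The arm

A 6-joint arm with a two-finger parallel gripper is mounted at the origin on the work surface. World frame = base frame: x ahead of the robot, y to its left, z up, the work surface at z = 0. Lengths are in m, angles in rad, forces in N, time in s.
With the tool pointing down it reaches from about 0.375 to 0.975 m from the base axis. Payload 3.8 kg.
Tool frame: the origin (TCP) lies midway between the tips of the shut fingers; the grasp point (between the pads) lies 19 mm behind it; z points along the fingers, y is the line along which they close (so a half turn about z gives the same grasp; the last joint's range is limited). The gripper opens to 85 mm and grips with 20 to 120 N. Pads are 22 mm wide; open, the fingers measure 114 mm over their backs; the gripper's body (76 mm by 85 mm) begins 54 mm behind the grasp point. The pads swing forward as they close: fully open they stand 13 mm farther back than shut.
Start: joints at [-1.169, 0.264, 1.604, -0, 1.274, -0.037], TCP at [0.287, -0.611, 0.198] pointing down, gripper open.
Joint ranges: [-2.63, 2.63], [-0.94, 2.18], [0.31, 2.57], [-1.31, 4.45], [0, 2.66], [-2.55, 2.55]. Speed limits (rad/s): [2.57, 2.57, 3.14, 3.14, 3.14, 3.14].

### API

Orientations are given as a rotation vector (axis times angle).
In Python, from workcell import bot gives the robot as it stands.
- The arm moves only by the tool step_arm, never from a script. Its argument "motion" is a list of rows, each a list of 5 numbers: the finger opening in cm, from 0 to 8.54, then the shift along the tool's x, y, z in cm, then the turn about the tool's z in degrees. In form: [[claw, dx, dy, dz, twist], ...]. A call has 1 to 20 rows; each row is the pose to reach, as a shift and turn from the pose commanded when the call began, along the tool's axes at that moment; what a row does not reach only later rows make up. A row lasts 1/10 s, in which the tool goes at most 50 mm and 8.59 degrees, less where a joint would pass 70% of its speed; a pose out of reach is approached as far as the arm can. A call with a gripper value outside its range is refused whole. The fingers move at their own pace and stop on an object; "force" is the grip in N (left out, the last holds). Time passes only in rows, so rows that repeat a pose let the fingers close. It gives the time, the measured TCP pose, the force, the opening and the grip force at its end, in the units of the state.
- bot.read_state(): the state, without advancing time (a new reading comes with each control period).
- bot.read_camera(name): name is "scene" or "top" or "wrist"; returns (picture, depth): 480x640x3 uint8, red, green, blue; 480x640 float32, m along the optical axis (not along the pixel's ray), 0 where there is no reading.
- bot.calibration(name): a dict with "mtx" (3x3 intrinsics, pixels), "k1" (the pictures are not rectified: a ray, as slopes to the right and down, at radius r is drawn at 1 + k1 r^2 times it, then the intrinsics apply), "origin" and "orientation" of the camera in the world; the wrist camera has in their place "T_tool_cam" (4x4, takes a point from camera to tool coordinates, whose origin is the TCP and whose axes are the flange's). Camera axes: x right, y up, looking along -z (the intrinsics and any distortion apply to the point x, -y, -z); pixel columns grow to the right and rows downward; lengths in m; the calibration is good to about 2 mm. A picture is of the moment at which its call begins: read the wrist's pose just before it. calibration takes no time and is no camera call.
- bot.finish_job(): hands the job in; it is judged then, once.
The state is a dict: "time": time; "q": joint angles; "joint_vel": joint speeds; "joint_torque": joint torques, N m; "tool_pos": TCP position; "tcp_rot": TCP orientation; "wrist_force": force on the tool from outside, world axes, zero at the start; "torque": the same for the moment, N m; "width": opening from 0.0 (shut) to 1.0 (fully open); "grip_force": force on a finger pad.
Only numpy, scipy, OpenCV 4.12 (cv2) and the standard library are available. Lean on these libraries where they do the work, as an engineer would, in place of code of your own. Each camera call takes 0.05 s, during which the arm holds its last target. There are 200 camera calls.

### The job

Slide the brass lock case across the steel deck of the pinning stand, passing between the green tin (pale lid) and the red padlock, and over the gap until it lies flat, square and centred on the narrow blue anvil, clear of the deck, without lifting or tipping it over. Then press the red-tipped clamp down onto it until it clicks and stays shut. Leave the tin, the padlock and everything else on the bench where they are.

Things in the scene. Friction and masses are not known exactly. Their poses are not given: they have to be found in the camera images.
- stand: Pinning stand, fixed. Origin on the bench. Its flat steel deck, top 53 mm up, spans x -130 to 130, y -180 to 101 mm; then a 36 mm open gap; then the blue anvil, a bar with its top 50 mm up (3 mm below the deck), y 137 to 163, x -65 to 60 mm. At the anvil's far (+x) end a black hinge block (x 62 to 108, y 125 to 175 mm, 70 mm high, ears to 101 mm).
- anvil (a point): Centre of the anvil's top face, 150 mm along y and 50 mm above the stand's origin; axes as the stand's. The case belongs with its underside's centre here.
- case: Brass rim lock case, a flat block 90 (x) x 94 (y) x 26 (z) mm, 0.3 to 0.6 kg, too wide to grasp, with a steel disc on top; it starts on the deck. Origin: centre of its underside, z up.
- clamp (a joint): Hinge of the clamp, rad: 0 = shut, grows as the free end rises; sprung open at about 0.8 to 1.1 at the start. It resists the press (up to about 10 N at the pad), snaps over below about 0.25 and then stays at 0, its rubber foot on the case; let go earlier, it springs up again.
- clamp_hinge (a point): Point on the clamp's hinge axis, 72 mm from the anvil's centre along the stand's +x and 38 mm above the anvil's top. The axis runs along the stand's y. The shut clamp points from here along the stand's -x over the anvil: a steel bar 16 mm wide, 10 mm thick.
- clamp_pad (a point): Centre of the top face of the red press pad (34 long x 20 wide x 12 mm thick) at the clamp's free end, 122 mm from the hinge axis and 10 mm above it when shut; its z axis is the pad's upward normal. It moves with the clamp.
- tin: Green round tin with a pale lid, 46 mm diameter, 55 mm high, loose, standing on the deck to one side of the way to the anvil. Origin: centre of its underside.
- padlock: Red padlock lying flat on the deck on the other side of the way: body 40 (x) x 32 (y) x 18 mm with a steel shackle reaching 38 mm from the origin along its +y. Origin: centre of the body's underside.
- grey_lock: Grey lock case, 90 x 94 x 26 mm, lying on the bench to the robot's right; a bystander. Origin: centre of its underside.
- brass_padlock: Brass padlock lying on the bench near the robot, to its left, 40 x 50 x 18 mm; a bystander. Origin: centre of its body's underside.
- screwdriver: Screwdriver lying on the bench to the robot's left, about 200 mm long, along its x; a bystander. Origin: under its middle.
- oil: Yellow oil bottle with a red cap, 52 mm diameter, 130 mm high, standing to the left of the stand; a bystander. Origin: centre of its underside.
- brush: Brush lying on the bench to the robot's right, along its x; a bystander. Origin: under its middle.
Things that resemble listed ones, but are neither listed nor needed, are in the scene too. Of the things like the case, leave any that is black; of the rest the larger one is meant.

How it is judged:
By the outcome, as a careful person would: the job done as asked, in the order asked, and still so for the second after the job is handed in, with the robot touching nothing.
It also fails if it takes over 64 s, if anything falls off the work surface, if the arm or the gripper's body presses on something with over 40 N, if the wrist force passes 120 N, or if a joint passes its speed limit or range.

## Working session

There is one attempt and no reset: what is moved stays moved. The work goes in short steps, Python scripts to look and compute and a tool call to move; the robot and the scene stay as the last step left them, time stands still between calls to the robot, and variables do not carry over. Pictures are saved under pics/ and viewed, at most 12 in all, crops included, and the job is handed in when it is done.

Besides the shell and the picture viewer there is one more tool, called as name(argument=value, ...), one argument or row to a line, values as JSON. step_arm: Moves the arm, as the interface text tells. Its arguments: {"type":"object","properties":{"motion":{"type":"array","items":{"type":"array","items":{"type":"number"}}},"force":{"type":"number"}},"required":["motion"]}

```bash
mkdir -p pics
cat > h.py <<'E'
import numpy as np, cv2
from workcell import bot
from scipy.spatial.transform import Rotation as R
def cam(n):
    s=bot.read_state(); im,d=bot.read_camera(n); c=bot.calibration(n)
    K=np.array(c["mtx"]);k1=c["k1"]
    if "T_tool_cam" in c:
        T=np.eye(4);T[:3,:3]=R.from_rotvec(s["tcp_rot"]).as_matrix();T[:3,3]=s["tool_pos"];T=T@np.array(c["T_tool_cam"])
        o,M=T[:3,3],T[:3,:3]
    else:
        o=np.array(c["origin"]);M=np.array(c["orientation"])
        if M.shape!=(3,3): M=R.from_rotvec(M).as_matrix() if M.size==3 else R.from_quat(M).as_matrix()
    return im,d,K,k1,o,M
def rays(uv,K,k1,M):
    p=cv2.undistortPoints(np.array(uv,float).reshape(-1,1,2),K,np.array([k1,0,0,0,0.])).reshape(-1,2)
    return np.c_[p[:,0],-p[:,1],-np.ones(len(p))]@M.T
def onplane(uv,z,C):
    im,d,K,k1,o,M=C; r=rays(uv,K,k1,M); return o+r*((z-o[2])/r[:,2])[:,None]
def cloud(C):
    im,d,K,k1,o,M=C; v,u=np.mgrid[0:480,0:640]
    r=rays(np.c_[u.ravel(),v.ravel()],K,k1,M); P=o+r*d.reshape(-1,1); P[d.ravel()==0]=np.nan
    return P.reshape(480,640,3)
E
python3 - <<'E'
from h import *
import pickle
print({k:v for k,v in bot.calibration("top").items()})
for n in("top","scene"):
    C=cam(n); pickle.dump(C,open(n+".pkl","wb")); cv2.imwrite(f"pics/{n}0.png",C[0][...,::-1])
s=bot.read_state();print(s)
E
```

```text
{'mtx': array([[434.36175223,   0.        , 321.93325686],
       [  0.        , 434.36175223, 241.84624463],
       [  0.        ,   0.        ,   1.        ]]), 'k1': 0.016952125548725487, 'origin': array([0.35609014, 0.00988184, 0.95888731]), 'orientation': array([ 0.09138192, -0.13592133, -1.53727491])}
{'time': 0.1, 'q': array([-1.16887967e+00,  2.64719691e-01,  1.60527893e+00, -3.30886004e-05,
        1.27371032e+00, -3.69021732e-02]), 'joint_vel': array([ 1.58072879e-03, -8.72953626e-04, -2.62983727e-03, -8.15133600e-05,
        2.15040137e-04,  5.52559147e-04]), 'joint_torque': array([ 2.10215976e-04, -5.16707611e+01, -3.68590415e+01, -6.63799051e-05,
        6.29363189e-03, -1.62473947e-05]), 'tool_pos': array([ 0.28647788, -0.6103572 ,  0.19673598]), 'tcp_rot': array([-3.06424759e+00, -6.83340966e-01,  6.51764691e-04]), 'wrist_force': array([-0.39239594, -0.50107998,  0.00115839]), 'torque': array([-0.03715569,  0.02550445,  0.01854183]), 'grip_force': 0.0, 'width': 1.0007712199618317}
```

View pics/top0.png

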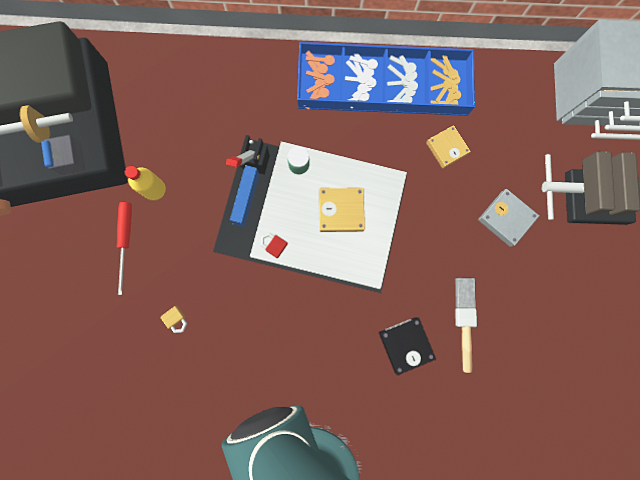

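View pics/scene0.png

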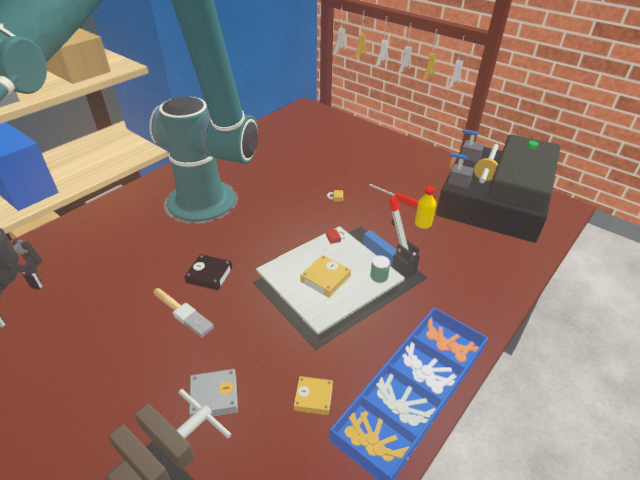

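Top view: case at (342,210) on the white deck, tin (298,160), padlock (276,245), blue anvil (243,195), clamp raised near (250,155). The scene view agrees, and the smaller yellow lookalike is off the stand.

```bash
cat >> h.py <<'E'
def blob(C,lo,hi,box,z,k=3):
    hsv=cv2.cvtColor(C[0],cv2.COLOR_RGB2HSV); m=cv2.inRange(hsv,np.array(lo),np.array(hi))
    b=np.zeros_like(m); x0,y0,x1,y1=box; b[y0:y1,x0:x1]=m[y0:y1,x0:x1]
    b=cv2.morphologyEx(b,cv2.MORPH_CLOSE,np.ones((k,k)))
    c=max(cv2.findContours(b,cv2.RETR_EXTERNAL,cv2.CHAIN_APPROX_NONE)[0],key=cv2.contourArea)
    P=onplane(c.reshape(-1,2),z,C)[:,:2]*1000
    r=cv2.minAreaRect(P.astype(np.float32)); return r,c,P
E
python3 - <<'E'
from h import *
import pickle
C=pickle.load(open("top.pkl","rb"))
for n,lo,hi,box,z in [("deck",(0,0,185),(180,60,255),(240,130,420,300),.053),
 ("anvil",(100,120,80),(125,255,255),(220,150,275,235),.050),
 ("case",(15,80,120),(35,255,255),(305,175,380,245),.079),
 ("tin",(35,20,30),(100,255,200),(280,140,320,180),.09),
 ("lid",(40,5,150),(100,60,235),(285,143,312,170),.108),
 ("pad",(0,150,90),(8,255,255),(260,225,295,262),.071),
 ("clamp",(0,150,90),(8,255,255),(220,140,250,175),.19)]:
    r,c,P=blob(C,lo,hi,box,z); print(n,np.round(r[0],1),np.round(r[1],1),round(r[2],1), cv2.boundingRect(c)); 
    if n in("deck","case","anvil"): print(np.round(cv2.boxPoints(r),1).tolist())
P=cloud(C)
for u,v in [(342,205),(298,157),(276,246),(243,195),(370,250),(400,400),(233,162)]: print((u,v),np.round(1000*P[v,u],1))
E
```

```text
deck [551. -28.] [281.2 260.3] 77.9 (250, 142, 157, 147)
[[394.29998779296875, -138.1999969482422], [648.7999877929688, -192.8000030517578], [707.7999877929688, 82.0999984741211], [453.29998779296875, 136.6999969482422]]
anvil [585.5 154.7] [ 34.1 130.6] 77.8 (230, 165, 29, 61)
[[518.0999755859375, 151.89999389648438], [645.7000122070312, 124.19999694824219], [652.9000244140625, 157.60000610351562], [525.2999877929688, 185.1999969482422]]
case [554.6 -52. ] [91.2 93. ] 2.1 (319, 188, 46, 44)
[[507.3999938964844, -7.099999904632568], [510.79998779296875, -100.0999984741211], [601.9000244140625, -96.80000305175781], [598.5, -3.799999952316284]]
tin [639.4  38.1] [30.9 45.3] 10.7 (288, 158, 22, 17)
lid [649.2  19.3] [ 8.3 39.7] 83.5 (306, 150, 6, 20)
pad [474.4  80.5] [30.5 37.4] 58.8 (266, 236, 21, 22)
clamp [612.  155.7] [26.3 19. ] 73.2 (226, 156, 16, 11)
(342, 205) [564.1 -52.9  78.4]
(298, 157) [653.6  41.  108.4]
(276, 246) [475.   80.8  68.8]
(243, 195) [585.  157.2  50.3]
(370, 250) [ 475.4 -116.4   50.1]
(400, 400) [ 163.2 -190.5    2.2]
(233, 162) [603.  151.5 213.7]
```

```bash
cat >> h.py <<'E'
YAW=np.deg2rad(-12.1); O=np.array([559.3,10.6])
def S2W(p,O=None,yaw=None):
    O=globals()['O'] if O is None else O; yaw=YAW if yaw is None else yaw
    c,s=np.cos(yaw),np.sin(yaw); return O+np.array(p)@np.array([[c,s],[-s,c]])
def W2S(p):
    c,s=np.cos(YAW),np.sin(YAW); return (np.array(p)-O)@np.array([[c,-s],[s,c]])
def goto(x,y,z):  # stand mm -> tool shift cm, twist deg
    s=bot.read_state(); M=R.from_rotvec(s["tcp_rot"]).as_matrix(); p=np.array(s["tool_pos"])*1000
    t=np.r_[S2W([x,y]),z]; d=M.T@(t-p)/10
    tw=-(np.rad2deg(YAW-np.arctan2(M[1,1],M[0,1]))); tw=(tw+180)%360-180
    print("t",round(s["time"],2),"stand now",np.round(W2S(p[:2]),1),"z",round(p[2],1),"shift cm",np.round(d,2),"twist",round(tw,1),"F",np.round(s["wrist_force"],1),"w",round(s["width"],2))
E
python3 -c "
from h import *
goto(8,-165,197);goto(8,-165,150)
print(bot.calibration('wrist')['T_tool_cam'])"
```

```text
t 0.1 stand now [-136.6 -664.4] z 196.7 shift cm [ 4.173e+01 -3.100e+01  4.000e-02] twist -52.8 F [-0.4 -0.5  0. ] w 1.0
t 0.1 stand now [-136.6 -664.4] z 196.7 shift cm [ 41.73 -30.99   4.74] twist -52.8 F [-0.4 -0.5  0. ] w 1.0
[[-9.07039353e-04  9.61872689e-01  2.73496084e-01  7.03312011e-02]
 [ 9.99999385e-01  1.04705893e-03 -3.65996458e-04 -1.89376104e-04]
 [-6.38408515e-04  2.73495584e-01 -9.61873047e-01 -1.75190328e-01]
 [ 0.00000000e+00  0.00000000e+00  0.00000000e+00  1.00000000e+00]]
```

step_arm(
  motion=[
    [4,41.7,-31,0,-52.8],
    [4,41.7,-31,0,-52.8],
    [4,41.7,-31,0,-52.8],
    [4,41.7,-31,0,-52.8],
    [4,41.7,-31,0,-52.8],
    [4,41.7,-31,0,-52.8],
    [4,41.7,-31,0,-52.8],
    [4,41.7,-31,0,-52.8],
    [4,41.7,-31,0,-52.8],
    [4,41.7,-31,0,-52.8],
    [4,41.7,-31,0,-52.8],
    [4,41.7,-31,0,-52.8],
    [4,41.7,-31,0,-52.8],
    [4,41.7,-31,0,-52.8],
    [4,41.7,-31,0,-52.8],
    [4,41.7,-31,4.7,-52.8],
    [4,41.7,-31,4.7,-52.8],
    [4,41.7,-31,4.7,-52.8],
  ],
)

```text
time: 1.9
tool_pos: [0.531, -0.1537, 0.1501]
tcp_rot: [-2.442, -1.972, 0.003]
wrist_force: [-0.1, -0.1, 1.0]
width: 0.465
grip_force: 0.0
```

Run:
```python
from h import *
goto(8,-150,56)
C=cam("wrist"); cv2.imwrite("pics/w1.png",C[0][...,::-1])
P=cloud(C)
```

```text
t 1.9 stand now [   6.8 -166.6] z 150.1 shift cm [1.65 0.15 9.41] twist -0.0 F [-0.1 -0.1  1. ] w 0.47
```

View pics/w1.png

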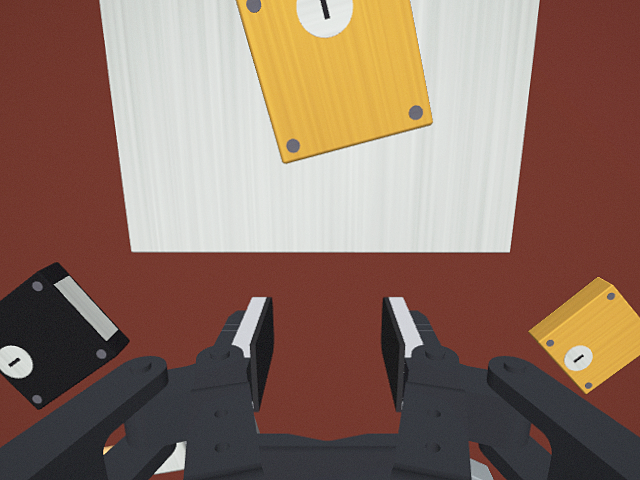

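Run:
```python
from h import *
C=cam("wrist")
print("deck corners",np.round(W2S(onplane([[131,251],[511,251]],.053,C)[:,:2]*1000),1))
print("case rear",np.round(W2S(onplane([[286,161],[432,122]],.079,C)[:,:2]*1000),1))
```

```text
deck corners [[-125.6 -179.4]
 [ 135.3 -179.8]]
case rear [[ -14.9 -116.7]
 [  69.   -94.9]]
```

step_arm(
  motion=[
    [4,1.5,1.05,3,0],
    [4,1.5,1.05,6,0],
    [4,1.5,1.05,9,0],
    [4,1.5,1.05,9.4,0],
    [4,1.5,1.05,9.4,0],
    [4,2.5,1.05,9.4,0],
    [4,3.5,1.05,9.4,0],
    [4,4,1.05,9.4,0],
    [4,4.5,1.05,9.4,0],
    [4,5,1.05,9.4,0],
    [4,5.5,1.05,9.4,0],
    [4,6,1.05,9.4,0],
    [4,6.5,1.05,9.4,0],
    [4,7,1.05,9.4,0],
    [4,7.5,1.05,9.4,0],
    [4,8,1.05,9.4,0],
    [4,8.5,1.05,9.4,0],
    [4,8.5,1.05,9.4,0],
  ],
)

```text
time: 3.8
tool_pos: [0.5607, -0.0717, 0.057]
tcp_rot: [-2.442, -1.977, -0.0]
wrist_force: [-0.7, 0.4, -0.8]
width: 0.474
grip_force: 0.0
```

```bash
sed -i 's/O=np.array(\[559.3,10.6\])/O=np.array([562.5,10.0])/' h.py
python3 - <<'E'
from h import *
goto(8,-150,56)
C=cam("wrist"); cv2.imwrite("pics/w2.png",C[0][...,::-1])
E
```

```text
t 3.8 stand now [ 15.4 -80.3] z 57.0 shift cm [-6.97 -0.75  0.1 ] twist 0.1 F [-0.7  0.4 -0.8] w 0.47
```

View pics/w2.png

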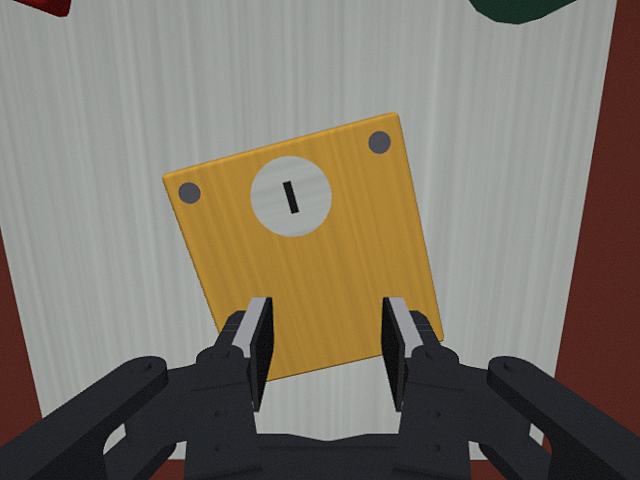

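Run:
```python
from h import *
C=cam("wrist")
r=[[164,177],[397,113],[443,340],[268,381]]
p=W2S(onplane(r,.079,C)[:,:2]*1000); print(np.round(p,1))
P=cloud(C); 
for u,v in [(320,300),(258,300),(397,300),(250,310)]: q=P[v,u]*1000; print((u,v),np.round(W2S(q[:2]),1),round(q[2],1))
```

```text
[[ -43.5  -28.7]
 [  40.5   -6.5]
 [  63.4  -94.9]
 [  -8.8 -114.2]]
(320, 300) [ 13.2 -77.5] 78.4
(258, 300) [ -7.8 -68.7] 98.7
(397, 300) [ 40.3 -68.9] 98.0
(250, 310) [ -9.2 -68.9] 106.3
```

Run:
```python
from h import *
C=cam("wrist"); print(C[2][0,0], bot.read_state()["wrist_force"])
P=cloud(C)*1000
for u in (245,255,262,268,271):
  print(u,[(v,round(float(P[v,u,2])),round(float(W2S(P[v,u,:2])[0])),round(float(W2S(P[v,u,:2])[1]))) for v in range(294,412,12)])
```

```text
418.5271733227751 [ 0.14468238 -0.20129262 -0.21506844]
245 [(294, 78, -17, -75), (306, 78, -17, -81), (318, 112, -10, -69), (330, 121, -8, -69), (342, 128, -7, -69), (354, 129, -7, -72), (366, 141, -4, -68), (378, 146, -3, -68), (390, 158, -1, -63), (402, 162, 0, -63)]Traceback (most recent call last):
  File "<stdin>", line 5, in <module>
ValueError: cannot convert float NaN to integer
```

Run:
```python
from h import *
C=cam("scene"); cv2.imwrite("pics/s2.png",cv2.resize(C[0][180:330,220:420,::-1],(800,600),interpolation=cv2.INTER_CUBIC))
P=cloud(C)*1000; s=W2S(P[...,:2].reshape(-1,2)); z=P[...,2].ravel()
print(bot.read_state()["width"])
m=(abs(s[:,0]-15.4)<60)&(abs(s[:,1]+80)<16)
for a in range(45,180,6): k=m&(z>=a)&(z<a+6); print(a,k.sum(), np.round([s[k,0].min(),s[k,0].max(),s[k,1].min(),s[k,1].max()]) if k.any() else '')
```

```text
0.4685771307652366
45 1 [ 58.  58. -80. -80.]
51 69 [ 54.  75. -95. -64.]
57 13 [ 55.  63. -91. -66.]
63 15 [ 55.  64. -96. -66.]
69 11 [ 56.  63. -95. -67.]
75 217 [-30.  63. -96. -64.]
81 63 [-31.  60. -96. -65.]
87 2 [ -7.  -6. -83. -78.]
93 12 [-14.  41. -91. -71.]
99 24 [ -8.  47. -92. -72.]
105 35 [-13.  49. -94. -72.]
111 36 [-13.  51. -93. -72.]
117 33 [-14.  50. -94. -71.]
123 23 [-12.  49. -92. -71.]
129 26 [-13.  48. -94. -70.]
135 43 [-35.  65. -94. -73.]
141 50 [-40.  68. -95. -71.]
147 47 [-40.  70. -95. -73.]
153 32 [-43.  73. -96. -70.]
159 69 [-42.  75. -96. -70.]
165 40 [-42.  75. -95. -68.]
171 31 [-42.  74. -94. -78.]
177 31 [-42.  75. -95. -88.]
```

View pics/s2.png

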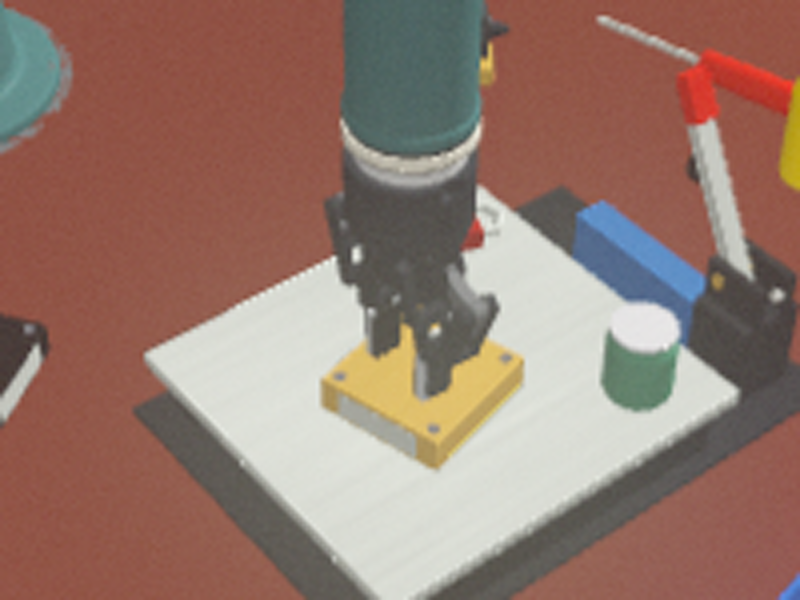

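The case was not touched. Both cameras put the fingertips about 37 mm above the reported TCP, so I'll retreat and go lower, checking the height.

step_arm(
  motion=[
    [4,-3.5,0,0,0],
    [4,-7,0,0,0],
    [4,-7,0,0,0],
    [4,-7,0,1.5,0],
    [4,-7,0,3,0],
    [4,-7,0,3,0],
    [4,-7,0,3,0],
  ],
)

```text
time: 4.7
tool_pos: [0.5448, -0.1396, 0.0254]
tcp_rot: [-2.439, -1.975, 0.003]
wrist_force: [-0.6, -0.9, 0.6]
width: 0.471
grip_force: 0.0
```

```bash
cat >> h.py <<'E'
def tips():
    s0=bot.read_state(); t=np.array(s0["tool_pos"])*1000; tx,ty=W2S(t[:2])
    C=cam("scene");P=cloud(C)*1000; s=W2S(P[...,:2].reshape(-1,2)); z=P[...,2].ravel()
    m=(abs(s[:,0]-tx)<70)&(abs(s[:,1]-ty)<16); print("tool",round(tx,1),round(ty,1),round(t[2],1))
    for a in range(int(t[2])+20,int(t[2])+60,4): k=m&(z>=a)&(z<a+4); print(a,k.sum(), np.round([s[k,0].min(),s[k,0].max(),s[k,1].min(),s[k,1].max()]) if k.any() else '')
E
python3 - <<'E'
from h import *
tips()
P=cloud(cam("wrist"))*1000
for u in (245,255,258,262): print(u,[(v,round(float(P[v,u,2]))) for v in range(286,330,4) if P[v,u,2]==P[v,u,2]])
E
```

```text
tool 14.1 -150.0 25.4
45 1 [  82.   82. -164. -164.]
49 126 [ -56.   81. -166. -134.]
53 295 [ -56.   84. -166. -134.]
57 12 [ -48.   79. -162. -138.]
61 11 [  -9.   41. -159. -141.]
65 14 [  -9.   45. -161. -139.]
69 18 [  -8.   47. -162. -142.]
73 18 [ -13.   46. -163. -142.]
77 16 [ -12.   47. -163. -145.]
81 24 [ -14.   49. -163. -145.]
245 [(286, 53), (290, 52), (294, 53), (298, 52), (302, 52), (306, 52), (310, 67), (314, 78), (318, 82), (322, 85), (326, 87)]
255 [(286, 53), (290, 53), (294, 52), (298, 67), (302, 70), (306, 71), (310, 76), (314, 79), (318, 82), (322, 85), (326, 88)]
258 [(286, 52), (290, 52), (294, 52), (298, 67), (302, 70), (306, 72), (310, 76), (314, 79), (318, 81), (322, 85), (326, 87)]
262 [(286, 52), (290, 52), (294, 51), (298, 66), (302, 69), (306, 72), (310, 75), (314, 79), (318, 81), (322, 83), (326, 85)]
```

step_arm(
  motion=[
    [4,0,0.1,0.5,0],
    [4,1,0.1,0.5,0],
    [4,1.5,0.1,0.5,0],
    [4,2,0.1,0.5,0],
    [4,2.4,0.1,0.5,0],
    [4,2.8,0.1,0.5,0],
    [4,3.2,0.1,0.5,0],
    [4,3.6,0.1,0.5,0],
    [4,4,0.1,0.5,0],
    [4,4.4,0.1,0.5,0],
    [4,4.8,0.1,0.5,0],
    [4,5.2,0.1,0.5,0],
    [4,5.6,0.1,0.5,0],
    [4,6,0.1,0.5,0],
    [4,6.4,0.1,0.5,0],
    [4,6.4,0.1,0.5,0],
  ],
)

```text
time: 6.4
tool_pos: [0.5606, -0.0775, 0.0219]
tcp_rot: [-2.442, -1.976, -0.001]
wrist_force: [-0.6, -0.8, -0.6]
width: 0.475
grip_force: 0.1
```

```bash
cat >> h.py <<'E'
def case_now(n="wrist",z=.079,show=True):
    C=cam(n); r,c,P=blob(C,(15,120,110),(30,255,255),(100,0,560,330) if n=="wrist" else (200,120,400,260),z,15 if n=="wrist" else 3)
    s=W2S(P); a=cv2.approxPolyDP(s.astype(np.float32).reshape(-1,1,2),8,True).reshape(-1,2)
    print(n,"rect(stand)",[np.round(x,1) for x in cv2.minAreaRect(s.astype(np.float32))]); print(np.round(a,1).tolist())
    # front edge fit: top-most contour pixels
    uv=c.reshape(-1,2); x0,x1=uv[:,0].min(),uv[:,0].max()
    return C,s,uv
E
python3 - <<'E'
from h import *
goto(0,0,20); C,s,uv=case_now(); cv2.imwrite("pics/w3.png",C[0][...,::-1]); case_now("top")
E
```

```text
t 6.4 stand now [ 16.4 -85.9] z 21.9 shift cm [ 8.59 -1.64  0.2 ] twist 0.0 F [-0.6 -0.8 -0.6] w 0.47
wrist rect(stand) [array([ 19.8, -27.4]), array([87.9, 88.5]), np.float64(2.6)]
[[-25.899999618530273, 14.899999618530273], [-21.299999237060547, -73.0999984741211], [65.0, -69.0999984741211], [61.79999923706055, 14.899999618530273], [24.899999618530273, 14.699999809265137], [33.599998474121094, -1.399999976158142], [20.299999237060547, -14.100000381469727], [3.5999999046325684, -2.200000047683716], [12.199999809265137, 14.699999809265137]]
top rect(stand) [array([14.1, -0. ]), array([91. , 38.1]), np.float64(1.8)]
[[58.099998474121094, 20.200000762939453], [-30.700000762939453, 15.100000381469727], [-28.799999237060547, -18.399999618530273], [6.5, -11.800000190734863], [1.0, 10.300000190734863], [16.5, 18.399999618530273], [34.5, -0.699999988079071], [22.5, -14.300000190734863], [58.400001525878906, -16.299999237060547]]
```

View pics/w3.png

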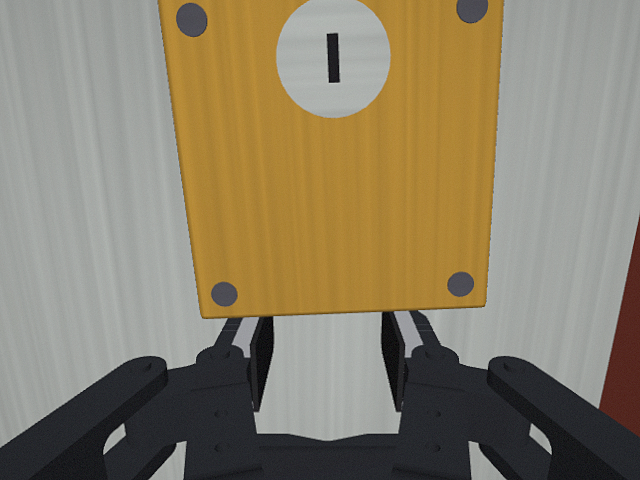

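step_arm(
  motion=[
    [4,-1.5,0,0,0],
    [4,-1.5,0,-2,0],
    [4,-1.5,0,-4,0],
    [4,-1.5,4.7,-4,0],
    [4,-1.5,9.4,-4,0],
    [4,-1.5,9.4,-4,0],
    [4,3,9.4,-4,0],
    [4,5.3,9.4,-4,0],
    [4,5.3,9.4,-2,0],
    [4,5.3,9.4,0,0],
    [4,5.3,9.4,0,0],
    [4,5.3,8.8,0,0],
    [4,5.3,8.3,0,0],
    [4,5.3,7.9,0,0],
    [4,5.3,7.5,0,0],
    [4,5.3,7.1,0,0],
    [4,5.3,6.7,0,0],
    [4,5.3,6.3,0,0],
    [4,5.3,6.3,0,0],
  ],
)

```text
time: 8.4
tool_pos: [0.6329, -0.0396, 0.0225]
tcp_rot: [2.442, 1.976, 0.001]
wrist_force: [2.3, -0.7, 1.9]
width: 0.471
grip_force: 1.0
```

Run:
```python
from h import *
goto(79,-33,21)
im=cam("top"); cv2.imwrite("pics/t3.png",cv2.resize(im[0][100:280,200:440,::-1],(800,600)))
r,c,P=blob(im,(15,120,110),(35,255,255),(260,150,380,245),.079); print(np.round(W2S(P).min(0)),np.round(W2S(P).max(0)))
C=cam("wrist"); cv2.imwrite("pics/w4.png",C[0][...,::-1])
```

```text
t 8.4 stand now [ 79.3 -33.7] z 22.5 shift cm [ 0.07 -0.03  0.15] twist 0.0 F [ 2.3 -0.7  1.9] w 0.47Traceback (most recent call last):
  File "<stdin>", line 4, in <module>
  File "h.py", line 27, in blob
    c=max(cv2.findContours(b,cv2.RETR_EXTERNAL,cv2.CHAIN_APPROX_NONE)[0],key=cv2.contourArea)
ValueError: max() iterable argument is empty
```

step_arm(
  motion=[
    [4,0,1.5,0,0],
    [4,0,1.5,-4,0],
    [4,0,1.5,-8,0],
    [4,0,-4,-12.8,0],
    [4,2,-8,-12.8,0],
    [4,5,-8,-12.8,0],
    [4,5,-8,-12.8,0],
    [4,5,-8,-12.8,0],
  ],
)

```text
time: 9.25
tool_pos: [0.5642, 0.0265, 0.1495]
tcp_rot: [-2.44, -1.978, 0.002]
wrist_force: [-0.1, -0.2, 0.4]
width: 0.468
grip_force: 0.0
```

Run:
```python
from h import *
goto(0,0,21)
C=cam("wrist"); cv2.imwrite("pics/w4.png",C[0][...,::-1])
case_now()
```

```text
t 9.25 stand now [-1.8 16.5] z 149.5 shift cm [-1.65  0.2  12.85] twist 0.2 F [-0.1 -0.2  0.4] w 0.47
wrist rect(stand) [array([ 1.4, -6.1]), array([71.2, 88.4]), np.float64(89.5)]
[[-38.79999923706055, 29.100000381469727], [-35.20000076293945, -41.400001525878906], [34.20000076293945, -41.29999923706055], [34.099998474121094, -19.600000381469727], [45.400001525878906, -17.5], [41.29999923706055, 28.5]]
```

View pics/w4.png

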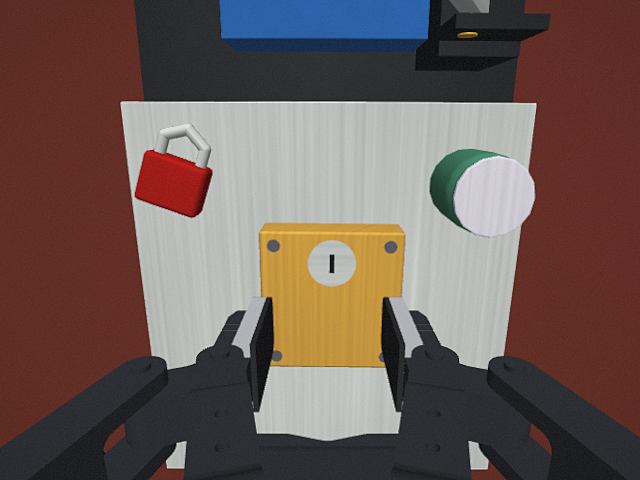

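The case now sits nearly square in the corridor. Its front edge is at row 233 (cols 261–404), the deck's far edge at row 102 (cols 121–536), and the anvil's near edge at row ~40 (cols 221–429).

Run:
```python
from h import *
C=cam("wrist")
f=lambda uv,z:print(np.round(W2S(onplane(uv,z,C)[:,:2]*1000),1).tolist())
f([[121,102],[536,104]],.053); f([[221,39],[429,39]],.050); f([[261,234],[404,234]],.079); f([[272,366],[384,366]],.079);f([[212,180],[192,216]],.071);f([[454,195]],.108)
hsv=cv2.cvtColor(C[0],cv2.COLOR_RGB2HSV)
m=cv2.inRange(hsv,np.array((100,150,150)),np.array((125,255,255)))
for r in (5,15,25,32): x=np.where(m[r,180:520])[0]+180; print(r,x.min(),x.max()); f([[x.min(),r],[x.max()+1,r]],.050)
```

```text
[[-128.1, 99.6], [128.9, 98.4]]
[[-64.3, 135.6], [60.8, 135.6]]
[[-40.5, 21.9], [46.1, 22.0]]
[[-37.2, -69.0], [37.5, -68.9]]
[[-70.0, 53.6], [-84.1, 31.4]]
[[65.7, 50.5]]
5 218 427
[[-64.9, 154.1], [59.1, 154.0]]
15 219 426
[[-64.7, 148.7], [58.8, 148.7]]
25 220 426
[[-64.4, 143.3], [59.1, 143.2]]
32 219 425
[[-65.3, 139.5], [58.8, 139.4]]
```

step_arm(
  motion=[
    [4,-4.5,4,0,0],
    [4,-4.5,8,0,0],
    [4,-4.5,10.2,0,0],
    [4,-4.5,10.2,4,0],
    [4,-4.5,10.2,8,0],
    [4,-4.5,10.2,12.7,0],
    [4,-4.5,10.2,12.7,0],
    [4,-4.5,9.2,12.7,0],
    [4,-4.5,8.6,12.7,0],
    [4,-4.5,8.2,12.7,0],
    [4,-4.5,7.9,12.7,0],
    [4,-4.5,7.8,12.7,0],
    [4,-4.5,7.8,12.7,0],
    [4,-4.5,8.5,12.7,0],
    [4,-4.5,10.2,12.7,0],
    [5,-4.5,10.2,8,0],
    [6,-10,8,7,0],
    [6,-14,4,7,0],
    [6,-14.5,0.2,7,0],
    [6,-14.5,0.2,7,0],
  ],
)

```text
time: 11.4
tool_pos: [0.5281, -0.1162, 0.077]
tcp_rot: [-2.438, -1.967, 0.011]
wrist_force: [-0.2, -0.5, -1.1]
width: 0.7
grip_force: 0.0
```

Run:
```python
from h import *
goto(0,-110,20); C,s,uv=case_now()
P=cloud(C)*1000
for u in (210,220,230,240): print(u,[(v,round(float(P[v,u,2]))) for v in range(286,330,6) if P[v,u,2]==P[v,u,2]])
```

```text
t 11.4 stand now [  -7.1 -130.6] z 77.0 shift cm [2.06 0.77 5.69] twist -0.1 F [-0.2 -0.5 -1.1] w 0.7
wrist rect(stand) [array([ -0.8, -42.2]), array([53.4, 88.4]), np.float64(89.6)]
[[-44.5, -15.399999618530273], [-44.79999923706055, -68.19999694824219], [42.900001525878906, -68.4000015258789], [43.5, -15.800000190734863]]
210 [(286, 51), (292, 53), (298, 52), (304, 52), (310, 51), (316, 123), (322, 135), (328, 139)]
220 [(286, 52), (292, 52), (298, 53), (304, 123), (310, 127), (316, 131), (322, 135), (328, 139)]
230 [(286, 52), (292, 52), (298, 52), (304, 123), (310, 128), (316, 132), (322, 136), (328, 136)]
240 [(286, 52), (292, 52), (298, 53), (304, 120), (310, 119), (316, 122), (322, 122), (328, 123)]
```

step_arm(
  motion=[
    [6,0,0.7,3,0],
    [6,0,0.7,6,0],
    [6,2,0.7,6,0],
    [6,4,0.7,6,0],
    [6,4.5,0.7,6,0],
    [6,5,0.7,6,0],
    [6,5.5,0.7,6,0],
    [6,6,0.7,6,0],
    [6,6.6,0.7,6,0],
    [6,7.2,0.7,6,0],
    [6,7.8,0.7,6,0],
    [6,8.4,0.7,6,0],
    [6,9,0.7,6,0],
    [6,9.6,0.7,6,0],
    [6,10.2,0.7,6,0],
    [6,10.8,0.7,6,0],
    [6,11.4,0.7,6,0],
    [6,12,0.7,6,0],
    [6,12.6,0.7,6,0],
    [6,13,0.7,6,0],
  ],
)

```text
time: 13.45
tool_pos: [0.571, 0.0099, 0.02]
tcp_rot: [-2.442, -1.976, 0.0]
wrist_force: [-1.1, -3.4, 3.0]
width: 0.7
grip_force: 2.1
```

Run:
```python
from h import *
goto(0,35,17); C,s,uv=case_now()
```

```text
t 13.45 stand now [8.3 1.7] z 20.0 shift cm [ 3.33 -0.83  0.3 ] twist 0.1 F [-1.1 -3.4  3. ] w 0.7
wrist rect(stand) [array([-2.3, 58.5]), array([87.3, 88. ]), np.float64(90.0)]
[[-46.20000076293945, 102.19999694824219], [-45.79999923706055, 15.100000381469727], [41.20000076293945, 15.199999809265137], [41.599998474121094, 102.0], [1.399999976158142, 101.9000015258789], [12.5, 84.0], [-5.300000190734863, 72.30000305175781], [-17.5, 85.30000305175781], [-6.0, 101.9000015258789]]
```

step_arm(
  motion=[
    [6,0.5,0.04,0.1,0],
    [6,1,0.08,0.1,0],
    [6,1.5,0.12,0.1,0],
    [6,2,0.16,0.1,0],
    [6,2.5,0.2,0.1,0],
    [6,3,0.24,0.1,0],
    [6,3.3,0.26,0.1,0],
    [6,3.3,0.26,0.1,0],
  ],
)

```text
time: 14.3
tool_pos: [0.5804, 0.042, 0.0188]
tcp_rot: [-2.442, -1.976, -0.001]
wrist_force: [-0.1, -0.3, -0.3]
width: 0.704
grip_force: 0.0
```

Run:
```python
from h import *
goto(0,35,17); C,s,uv=case_now()
S=cam("scene"); cv2.imwrite("pics/s5.png",cv2.resize(S[0][170:320,270:470,::-1],(800,600),interpolation=cv2.INTER_CUBIC))
```

```text
t 14.3 stand now [10.8 35. ] z 18.8 shift cm [-0.   -1.08  0.18] twist 0.1 F [-0.1 -0.3 -0.3] w 0.7
wrist rect(stand) [array([ 0.1, 91.6]), array([87.2, 88. ]), np.float64(89.9)]
[[-43.70000076293945, 135.1999969482422], [-43.400001525878906, 48.400001525878906], [43.70000076293945, 48.70000076293945], [44.0, 135.0], [5.0, 134.89999389648438], [15.0, 117.69999694824219], [-2.0999999046325684, 105.5999984741211], [-15.300000190734863, 119.69999694824219], [-4.900000095367432, 134.89999389648438]]
```

View pics/s5.png

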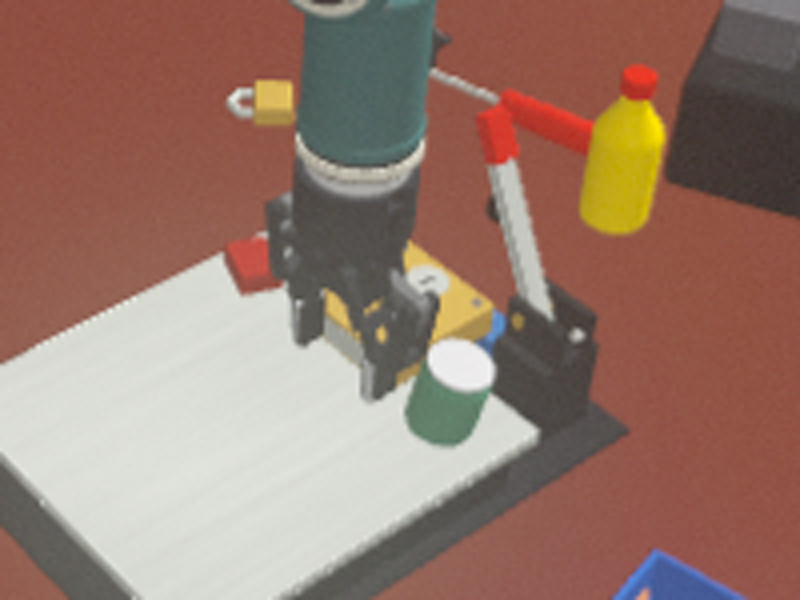

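Run:
```python
from h import *
C=cam("scene");P=cloud(C)*1000; s=W2S(P[...,:2].reshape(-1,2)); z=P[...,2].ravel()
for a in range(80,260,15):
    k=(z>=a)&(z<a+15)&(abs(s[:,0]-10.8)<75)&(abs(s[:,1]-35)<75); q=(z>=a)&(z<a+15)&(s[:,1]>120)&(s[:,1]<180)&(abs(s[:,0]-30)<60)
    d=s[k]-[10.8,35]
    print(a,k.sum(),np.round(np.percentile(d,[2,98],axis=0).ravel()) if k.any() else'', q.sum(), np.round(np.percentile(s[q],[2,50,98],axis=0).ravel()) if q.any() else '')
```

```text
80 122 [-38. -12.  73.  74.] 120 [-21. 122.  69. 133.  90. 160.]
95 105 [-54. -14.  75.  34.] 109 [ 59. 130.  71. 143.  89. 165.]
110 183 [-62. -16.  74.  33.] 44 [ 48. 140.  60. 146.  66. 157.]
125 171 [-61. -18.  65.  11.] 44 [ 43. 140.  52. 145.  58. 155.]
140 161 [-62. -20.  67.   7.] 58 [ 26. 138.  43. 144.  50. 155.]
155 193 [-66. -20.  68.   9.] 47 [ 27. 140.  36. 145.  42. 157.]
170 61 [ -4. -37.  39.   7.] 40 [ 19. 140.  28. 145.  35. 158.]
185 142 [-16. -38.  37.  16.] 51 [ 11. 137.  24. 144.  30. 158.]
200 155 [-18. -39.  38.  16.] 55 [  4. 138.  17. 144.  23. 157.]
215 230 [-23. -38.  37.  23.] 12 [ 10. 139.  15. 147.  17. 155.]
230 82 [ -9. -38.  37.  13.] 0 
245 164 [-17. -38.  38.  16.] 0
```

step_arm(
  motion=[
    [5,-1.5,0,0,0],
    [5,-1.5,-1,0,0],
    [5,-1.5,-1.7,0,0],
    [5,-1.5,-1.7,0,0],
    [5,-1.5,-1.7,0,0],
  ],
)

```text
time: 14.95
tool_pos: [0.5604, 0.03, 0.0191]
tcp_rot: [2.442, 1.976, 0.001]
wrist_force: [-0.0, -0.2, -0.5]
width: 0.584
grip_force: 0.0
```

step_arm(
  motion=[
    [5,0.5,0,0,0],
    [5,1,0,0,0],
    [5,1.3,0,0,0],
    [5,1.6,0,0,0],
    [5,2,0,0,0],
    [5,2.4,0,0,0],
    [5,2.8,0,0,0],
    [5,3.2,0,0,0],
    [5,3.6,0,0,0],
    [5,4,0,0,0],
    [5,4.4,0,0,0],
    [5,4.8,0,0,0],
    [5,5,0,0,0],
    [5,5,0,0,0],
  ],
)

```text
time: 16.35
tool_pos: [0.5709, 0.0796, 0.0187]
tcp_rot: [-2.442, -1.976, -0.0]
wrist_force: [0.1, 0.9, -0.2]
width: 0.585
grip_force: 0.0
```

Run:
```python
from h import *
goto(0,88,17); C,s,uv=case_now()
S=cam("scene"); cv2.imwrite("pics/s6.png",cv2.resize(S[0][170:320,270:470,::-1],(800,600),interpolation=cv2.INTER_CUBIC))
```

```text
t 16.35 stand now [-6.4 69.8] z 18.7 shift cm [1.82 0.64 0.17] twist 0.1 F [ 0.1  0.9 -0.2] w 0.59
wrist rect(stand) [array([ -0.6, 126.7]), array([86.3, 88.4]), np.float64(90.0)]
[[-43.29999923706055, 169.8000030517578], [-44.400001525878906, 83.9000015258789], [42.900001525878906, 83.5], [41.70000076293945, 169.89999389648438], [4.300000190734863, 169.60000610351562], [14.100000381469727, 155.10000610351562], [2.0999999046325684, 141.39999389648438], [-15.300000190734863, 152.6999969482422], [-6.0, 169.60000610351562]]
```

step_arm(
  motion=[
    [5,0.4,0.01,0,0],
    [5,0.8,0.03,0,0],
    [5,1.1,0.04,0,0],
    [5,1.4,0.05,0,0],
    [5,1.6,0.06,0,0],
    [5,1.75,0.06,0,0],
    [5,1.85,0.06,0,0],
    [5,1.85,0.06,0,0],
  ],
)

```text
time: 17.25
tool_pos: [0.5756, 0.097, 0.0191]
tcp_rot: [-2.442, -1.976, -0.0]
wrist_force: [-0.4, -1.2, 0.9]
width: 0.585
grip_force: 0.4
```

Run:
```python
from h import *
goto(0,88,17); C,s,uv=case_now(z=.076)
P=cloud(C)*1000; 
# heights on the case top
for v in (40,120,200,240,280): print(v,[round(float(np.nanmedian(P[v-3:v+4,u-3:u+4,2])),1) for u in (240,320,400)],np.round(W2S(P[v,320,:2]),0))
```

```text
t 17.25 stand now [-5.5 87.8] z 19.1 shift cm [0.02 0.55 0.21] twist 0.0 F [-0.4 -1.2  0.9] w 0.59
wrist rect(stand) [array([1.000e-01, 1.446e+02]), array([88.5, 90. ]), np.float64(90.0)]
[[-43.5, 188.6999969482422], [-44.5, 100.69999694824219], [44.79999923706055, 100.5999984741211], [43.29999923706055, 188.8000030517578], [3.799999952316284, 188.5], [15.0, 171.39999389648438], [3.299999952316284, 159.39999389648438], [-14.899999618530273, 170.89999389648438], [-3.799999952316284, 188.5]]
40 [74.2, 75.1, 74.7] [ -7. 179.]
120 [75.6, 75.6, 75.5] [ -7. 159.]
200 [76.5, 76.6, 76.8] [ -7. 137.]
240 [77.1, 77.0, 77.1] [ -7. 126.]
280 [77.7, 77.7, 77.8] [ -7. 114.]
```

step_arm(
  motion=[
    [5,0.05,0,0,0],
    [5,0.1,0,0,0],
    [5,0.15,0,0,0],
    [5,0.15,0,0,0],
  ],
)

```text
time: 17.7
tool_pos: [0.5759, 0.0982, 0.0191]
tcp_rot: [2.442, 1.976, 0.0]
wrist_force: [-0.8, -1.9, 0.1]
width: 0.584
grip_force: 1.0
```

```bash
cat >> h.py <<'E'
def tilt(C):
    P=cloud(C)*1000; Q=[]
    for v in range(40,290,10):
        for u in range(240,401,10):
            p=P[v,u]
            if np.isfinite(p[2]) and 65<p[2]<85: Q.append([*W2S(p[:2]),p[2]])
    Q=np.array(Q); k=np.linalg.lstsq(np.c_[Q[:,:2]-[0,150],np.ones(len(Q))],Q[:,2],rcond=None)[0]
    print("tilt deg x,y",np.round(np.rad2deg(k[:2]),2),"z at anvil",round(k[2],1))
E
python3 - <<'E'
from h import *
goto(0,88,17); C,s,uv=case_now(z=.076); tilt(C)
E
```

```text
t 17.7 stand now [-5.4 89.1] z 19.1 shift cm [-0.11  0.54  0.21] twist 0.0 F [-0.8 -1.9  0.1] w 0.58
wrist rect(stand) [array([  0. , 145.7]), array([90. , 88.5]), np.float64(0.1)]
[[-43.400001525878906, 189.89999389648438], [-44.5, 101.9000015258789], [44.900001525878906, 101.80000305175781], [43.29999923706055, 190.0], [3.5999999046325684, 189.8000030517578], [15.0, 172.6999969482422], [2.0, 160.39999389648438], [-14.800000190734863, 172.10000610351562], [-3.799999952316284, 189.8000030517578]]
tilt deg x,y [ 0.25 -2.47] z at anvil 76.1
```

step_arm(
  motion=[
    [5,0.05,0,0,0],
    [5,0.1,0,0,0],
    [5,0.1,0,0,0],
  ],
)

```text
time: 18.05
tool_pos: [0.576, 0.0994, 0.019]
tcp_rot: [-2.443, -1.976, -0.0]
wrist_force: [-0.5, -1.3, -0.3]
width: 0.584
grip_force: 0.8
```

Run:
```python
from h import *
goto(0,88,17); C,s,uv=case_now(z=.076); tilt(C)
```

```text
t 18.05 stand now [-5.5 90.2] z 19.0 shift cm [-0.22  0.55  0.2 ] twist 0.0 F [-0.5 -1.3 -0.3] w 0.58
wrist rect(stand) [array([ -0. , 146.9]), array([89.9, 88.4]), np.float64(0.1)]
[[-43.400001525878906, 191.0], [-44.5, 103.0999984741211], [44.79999923706055, 103.0], [43.5, 191.10000610351562], [3.5, 190.89999389648438], [15.100000381469727, 175.5], [2.200000047683716, 161.60000610351562], [-14.899999618530273, 173.5], [-3.799999952316284, 190.89999389648438]]
tilt deg x,y [ 0.54 -2.09] z at anvil 76.1
```

step_arm(
  motion=[
    [5,0.05,0,0,0],
    [5,0.1,0,0,0],
    [5,0.1,0,0,0],
  ],
)

```text
time: 18.4
tool_pos: [0.5762, 0.1003, 0.019]
tcp_rot: [-2.442, -1.976, 0.0]
wrist_force: [-0.2, -2.3, -0.1]
width: 0.586
grip_force: 0.8
```

Run:
```python
from h import *
goto(0,88,17); C,s,uv=case_now(z=.076); tilt(C)
```

```text
t 18.4 stand now [-5.6 91.2] z 19.0 shift cm [-0.32  0.56  0.2 ] twist 0.0 F [-0.2 -2.3 -0.1] w 0.59
wrist rect(stand) [array([-1.000e-01,  1.479e+02]), array([89.9, 88.4]), np.float64(0.1)]
[[-43.5, 192.0], [-44.599998474121094, 104.0999984741211], [44.70000076293945, 104.0], [43.099998474121094, 192.10000610351562], [3.4000000953674316, 191.89999389648438], [14.800000190734863, 174.8000030517578], [2.0999999046325684, 162.60000610351562], [-15.0, 174.3000030517578], [-3.9000000953674316, 191.89999389648438]]
tilt deg x,y [ 0.32 -2.21] z at anvil 76.0
```

step_arm(
  motion=[
    [5,-0.6,0,0,0],
    [5,-1.2,0,0,0],
    [5,-1.2,0,0,0],
  ],
)

```text
time: 18.75
tool_pos: [0.5737, 0.0879, 0.0191]
tcp_rot: [2.443, 1.975, 0.0]
wrist_force: [-0.5, -0.1, 0.3]
width: 0.586
grip_force: 0.0
```

Run:
```python
from h import *
goto(0,88,17); C,s,uv=case_now(z=.076); tilt(C)
```

```text
t 18.75 stand now [-5.4 78.5] z 19.1 shift cm [0.95 0.54 0.21] twist -0.0 F [-0.5 -0.1  0.3] w 0.59
wrist rect(stand) [array([-1.000e-01,  1.416e+02]), array([75.6, 88.2]), np.float64(89.9)]
[[-44.099998474121094, 179.39999389648438], [-43.400001525878906, 103.9000015258789], [43.0, 103.80000305175781], [44.0, 179.39999389648438], [14.899999618530273, 179.1999969482422], [2.700000047683716, 161.3000030517578], [-14.800000190734863, 179.1999969482422]]
tilt deg x,y [0.16 0.83] z at anvil 75.5
```

step_arm(
  motion=[
    [5,-1,0,-4,0],
    [5,-2,0,-8,0],
    [5,-3,0,-13,0],
    [5,-3,0.5,-13,0],
    [5,-3,0.5,-13,0],
  ],
)

```text
time: 19.3
tool_pos: [0.5746, 0.058, 0.1517]
tcp_rot: [2.441, 1.973, 0.007]
wrist_force: [-0.5, 0.2, -0.9]
width: 0.584
grip_force: 0.0
```

Run:
```python
from h import *
goto(0,88,17); C=cam("wrist"); cv2.imwrite("pics/w7.png",C[0][...,::-1])
```

```text
t 19.3 stand now [ 1.7 49.5] z 151.7 shift cm [ 3.83 -0.25 13.47] twist -0.0 F [-0.5  0.2 -0.9] w 0.58
```

View pics/w7.png

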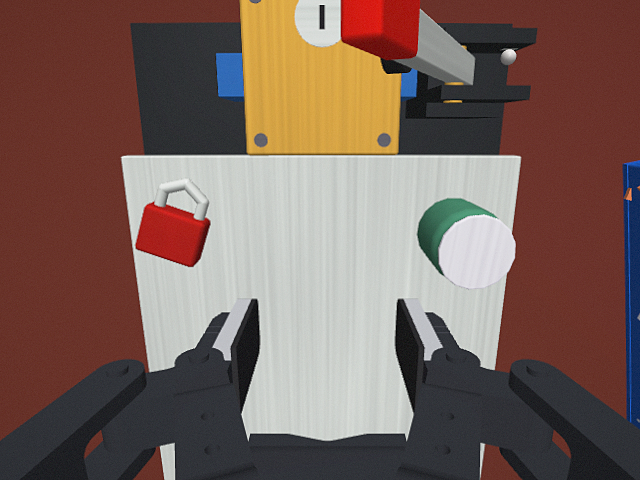

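Case is on the anvil, with its rear edge at row 153 (cols 247–399), just clear of the deck edge at row 156. The anvil's left end is at col 217, and the red clamp pad is at (380,25).

Run:
```python
from h import *
C=cam("wrist"); hsv=cv2.cvtColor(C[0],cv2.COLOR_RGB2HSV)
f=lambda n,uv,z:print(n,np.round(W2S(onplane(uv,z,C)[:,:2]*1000),1).tolist())
m=cv2.inRange(hsv,np.array((100,150,40)),np.array((125,255,255)))
x=np.where(m[75,190:300])[0]+190; X=np.where(m[92,380:430])[0]+380
f("anvil ends",[[x.min(),75],[X.max()+1,92]],.05)
y=np.where(m[30:120,228])[0]+30; print("anvil rows",y.min(),y.max(),[tuple(hsv[r,228]) for r in range(y.max()-9,y.max()+3)])
f("anvil near/far",[[228,y.max()+1],[228,y.min()]],.05)
w=hsv[...,2]
col=lambda u:[(r,int(hsv[r,u,0]),int(hsv[r,u,1]),int(hsv[r,u,2])) for r in range(146,162)]
print(col(290)); print([(r,int(w[r,190])) for r in range(150,162)])
r=[(u,int(hsv[100,u,0]),int(hsv[100,u,1]),int(hsv[100,u,2])) for u in list(range(240,252))+list(range(392,404))];print(r)
f("deckedge",[[140,156],[320,156],[500,156]],.053)
f("case rear",[[255,153],[390,153]],.076); f("sides r100",[[245,100],[399,100]],.076)
P=cloud(C)*1000
print("z",[round(float(np.nanmedian(P[v-4:v+5,u-4:u+5,2])),1) for u,v in [(280,20),(280,60),(280,120),(370,120),(360,90)]])
```

```text
anvil ends [[-65.1, 149.0], [59.6, 139.1]]
anvil rows 51 97 [(np.uint8(107), np.uint8(189), np.uint8(177)), (np.uint8(107), np.uint8(191), np.uint8(179)), (np.uint8(107), np.uint8(186), np.uint8(181)), (np.uint8(107), np.uint8(186), np.uint8(180)), (np.uint8(107), np.uint8(188), np.uint8(180)), (np.uint8(108), np.uint8(187), np.uint8(184)), (np.uint8(107), np.uint8(185), np.uint8(186)), (np.uint8(107), np.uint8(188), np.uint8(136)), (np.uint8(109), np.uint8(168), np.uint8(79)), (np.uint8(109), np.uint8(169), np.uint8(86)), (np.uint8(116), np.uint8(70), np.uint8(58)), (np.uint8(120), np.uint8(5), np.uint8(48))]
anvil near/far [[-61.0, 135.6], [-59.3, 162.7]]
[(146, 19, 171, 212), (147, 20, 172, 211), (148, 20, 171, 212), (149, 20, 170, 213), (150, 20, 173, 212), (151, 20, 175, 216), (152, 19, 172, 196), (153, 19, 184, 143), (154, 20, 151, 110), (155, 69, 8, 220), (156, 90, 5, 236), (157, 70, 7, 205), (158, 60, 6, 205), (159, 53, 5, 204), (160, 60, 4, 205), (161, 50, 4, 205)]
[(150, 50), (151, 51), (152, 48), (153, 30), (154, 139), (155, 237), (156, 234), (157, 201), (158, 203), (159, 203), (160, 204), (161, 198)]
[(240, 109, 136, 79), (241, 108, 124, 80), (242, 108, 135, 81), (243, 107, 160, 75), (244, 109, 146, 77), (245, 108, 146, 77), (246, 108, 176, 74), (247, 12, 75, 88), (248, 19, 181, 199), (249, 20, 173, 203), (250, 20, 176, 223), (251, 20, 170, 223), (392, 19, 172, 219), (393, 20, 175, 220), (394, 20, 170, 220), (395, 20, 174, 216), (396, 20, 174, 212), (397, 20, 176, 207), (398, 20, 170, 211), (399, 20, 176, 211), (400, 20, 176, 217), (401, 20, 170, 220), (402, 20, 176, 216), (403, 20, 175, 204)]
deckedge [[-118.9, 100.5], [-3.8, 100.2], [111.3, 100.3]]
case rear [[-41.3, 103.6], [37.3, 103.5]]
sides r100 [[-45.6, 132.9], [41.3, 132.9]]
z [75.4, 75.1, 75.4, 75.3, 75.3]
```

Run:
```python
from h import *
C=cam("wrist"); hsv=cv2.cvtColor(C[0],cv2.COLOR_RGB2HSV)
m=cv2.inRange(hsv,np.array((12,120,150)),np.array((30,255,255)))
for r in (50,80,105,115,125,135,145,150):
    x=np.where(m[r,200:440])[0]+200; p=W2S(onplane([[x.min()-.5,r],[x.max()+.5,r]],.076,C)[:,:2]*1000); print(r,x.min(),x.max(),np.round(p,1).tolist(),np.round(p[:,0].mean(),1))
for u in (255,290,330,370,390):
    y=np.where(m[100:170,u])[0]+100; print(u,y.max(),np.round(W2S(onplane([[u,y.max()+.5]],.076,C)[:,:2]*1000),1))
C=cam("top"); m=cv2.inRange(cv2.cvtColor(C[0],cv2.COLOR_RGB2HSV),np.array((0,150,90)),np.array((8,255,255)));P=cloud(C)*1000
q=P[140:180,215:262][m[140:180,215:262]>0]; q=q[q[:,2]>120]; print("clamp pad pts",len(q),np.round(W2S(q[:,:2]).mean(0)),np.round(W2S(q[:,:2]).min(0)),np.round(W2S(q[:,:2]).max(0)),np.round([q[:,2].mean(),q[:,2].min(),q[:,2].max()]))
```

```text
50 248 383 [[-44.1, 158.5], [30.0, 158.4]] -7.1
80 249 408 [[-44.3, 143.1], [44.4, 143.1]] 0.0
105 250 407 [[-44.4, 129.9], [44.5, 129.9]] 0.0
115 251 406 [[-44.1, 124.5], [44.2, 124.5]] 0.0
125 251 406 [[-44.4, 119.0], [44.4, 119.0]] 0.0
135 252 405 [[-44.0, 113.5], [44.1, 113.5]] 0.1
145 252 405 [[-44.3, 107.9], [44.4, 107.9]] 0.1
150 252 404 [[-44.4, 105.1], [44.0, 105.1]] -0.2
255 152 [[-42.5 103.7]]
290 152 [[-22.2 103.6]]
330 152 [[  0.9 103.6]]
370 152 [[ 24.1 103.6]]
390 152 [[ 35.7 103.6]]
clamp pad pts 123 [ 13. 148.] [  4. 140.] [ 28. 160.] [208. 152. 217.]
```

step_arm(
  motion=[
    [0,0,2,-2.5,0],
    [0,0,4.8,-5,0],
    [0,0,4.8,-5,0],
    [0,0,4.8,-5,0],
    [0,0,4.8,-5,0],
    [0,0,4.8,-5,0],
    [0,0,4.8,-5,0],
  ],
)

```text
time: 20.2
tool_pos: [0.6179, 0.0483, 0.1976]
tcp_rot: [-2.441, -1.975, 0.003]
wrist_force: [-1.1, 0.5, 0.3]
width: -0.001
grip_force: 0.0
```

Run:
```python
from h import *
goto(50,151,150)
s0=bot.read_state(); t=np.array(s0["tool_pos"])*1000; T=W2S(t[:2]); print(s0["width"])
for n in("wrist","scene"):
    C=cam(n);P=cloud(C)*1000; s=W2S(P[...,:2].reshape(-1,2))-T; z=P[...,2].ravel()-t[2]
    m=(abs(s[:,0])<40)&(abs(s[:,1])<25)
    for a in range(16,64,4): k=m&(z>=a)&(z<a+4); print(n,a,k.sum(), np.round(np.percentile(s[k],[3,97],axis=0).ravel()) if k.any() else '')
```

```text
t 20.2 stand now [46.1 49. ] z 197.6 shift cm [10.2   0.41  4.75] twist 0.1 F [-1.1  0.5  0.3] w -0.0
-0.0011031283961968911
wrist 16 0 
wrist 20 0 
wrist 24 0 
wrist 28 0 
wrist 32 0 
wrist 36 185 [-9.  7. 11. 12.]
wrist 40 351 [-11.   7.  13.  12.]
wrist 44 389 [-12.   7.  14.  12.]
wrist 48 436 [-12.   7.  14.  12.]
wrist 52 459 [-12.   7.  13.  12.]
wrist 56 500 [-12.   7.  14.  12.]
wrist 60 479 [-12.   7.  14.  12.]
scene 16 0 
scene 20 0 
scene 24 0 
scene 28 0 
scene 32 2 [ 5. -6.  6.  4.]
scene 36 7 [ -4. -10.   9.  -5.]
scene 40 12 [ -6. -12.  12.  -3.]
scene 44 16 [-10. -12.  14.   4.]
scene 48 18 [-11. -11.  14.   6.]
scene 52 14 [-10. -13.  14.  -4.]
scene 56 19 [-13. -12.  15.   3.]
scene 60 20 [ -2. -12.  14.   5.]
```

step_arm(
  motion=[
    [0,4,0.6,0,0],
    [0,8,0.6,0,0],
    [0,10.1,0.6,0,0],
    [0,10.1,0.6,0,0],
    [0,10.1,0.6,2,0],
    [0,10.1,0.6,3.6,0],
    [0,10.1,0.6,3.6,0],
    [0,10.1,0,3.6,0],
    [0,10.1,-0.6,3.6,0],
    [0,10.1,-1.2,3.6,0],
    [0,10.1,-1.8,3.6,0],
    [0,10.1,-2.3,3.8,0],
    [0,10.1,-2.7,4.1,0],
    [0,10.1,-3.2,4.4,0],
    [0,10.1,-3.7,4.7,0],
    [0,10.1,-4.2,5.1,0],
    [0,10.1,-4.6,5.5,0],
    [0,10.1,-5.1,5.9,0],
    [0,10.1,-5.1,5.9,0],
  ],
)

```text
time: 22.2
tool_pos: [0.5892, 0.1575, 0.1389]
tcp_rot: [-2.441, -1.976, 0.003]
wrist_force: [0.3, -0.4, -0.2]
width: 0.004
grip_force: 0.0
```

Run:
```python
from h import *
goto(-20,150,119)
S=cam("scene"); cv2.imwrite("pics/s8.png",cv2.resize(S[0][150:300,310:510,::-1],(800,600),interpolation=cv2.INTER_CUBIC))
```

```text
t 22.2 stand now [ -4.8 149.8] z 138.9 shift cm [ 0.02 -1.51  1.99] twist 0.1 F [ 0.3 -0.4 -0.2] w 0.0
```

View pics/s8.png

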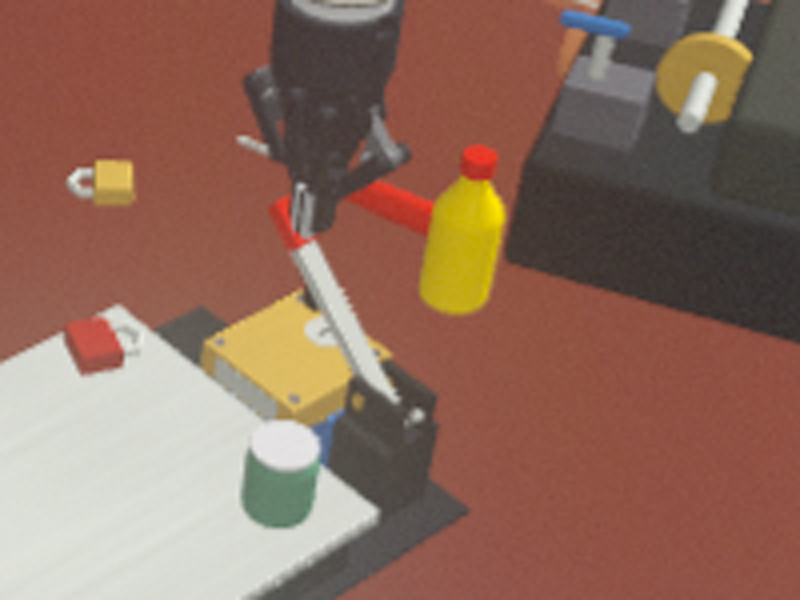

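step_arm(
  motion=[
    [0,0,-0.4,0.5,0],
    [0,0,-0.8,1,0],
    [0,0,-1.2,1.5,0],
    [0,0,-1.55,2,0],
    [0,0,-1.9,2.5,0],
    [0,0,-2.2,3,0],
    [0,0,-2.5,3.6,0],
    [0,0,-2.7,4.1,0],
    [0,0,-2.9,4.7,0],
    [0,0,-3.1,5.3,0],
    [0,0,-3.2,5.9,0],
    [0,0,-3.3,6.4,0],
    [0,0,-3.3,6.8,0],
    [0,0,-3.3,7.1,0],
    [0,0,-3.3,7.1,0],
  ],
)

```text
time: 23.75
tool_pos: [0.5576, 0.1642, 0.0681]
tcp_rot: [-2.442, -1.975, 0.002]
wrist_force: [-0.1, -0.7, 0.9]
width: 0.002
grip_force: 0.0
```

Run:
```python
from h import *
goto(-40,150,62)
S=cam("scene"); cv2.imwrite("pics/s9.png",cv2.resize(S[0][170:320,310:510,::-1],(800,600),interpolation=cv2.INTER_CUBIC))
```

```text
t 23.75 stand now [-37.1 149.7] z 68.1 shift cm [ 0.03 -0.29  0.61] twist 0.0 F [-0.1 -0.7  0.9] w 0.0
```

step_arm(
  motion=[
    [0,0,-0.2,0.2,0],
    [0,0,-0.2,0.4,0],
    [0,0,-0.2,0.5,0],
    [0,0,-0.2,0.5,0],
  ],
)

```text
time: 24.2
tool_pos: [0.5566, 0.165, 0.0652]
tcp_rot: [2.442, 1.976, 0.001]
wrist_force: [-2.5, -1.3, 5.6]
width: 0.002
grip_force: 3.0
```

step_arm(
  motion=[
    [0,0,0,0.1,0],
    [0,0,0,0.15,0],
    [0,0,0,0.15,0],
  ],
)

```text
time: 24.5
tool_pos: [0.5566, 0.165, 0.0651]
tcp_rot: [2.442, 1.976, 0.001]
wrist_force: [-5.0, -1.3, 13.2]
width: 0.001
grip_force: 6.8
```

step_arm(
  motion=[
    [0,0,0,-1,0],
    [0,0,0,-4,0],
    [0,0,0,-9,0],
    [0,-5,0,-10,0],
    [0,-10,2,-10,0],
    [0,-10,4,-10,0],
    [0,-10,4,-10,0],
    [0,-10,4,-10,0],
  ],
)

```text
time: 25.3
tool_pos: [0.5743, 0.0586, 0.1623]
tcp_rot: [-2.443, -1.974, 0.0]
wrist_force: [-0.6, 0.6, -0.5]
width: -0.0
grip_force: 0.0
```

Run:
```python
from h import *
goto(0,50,150)
C=cam("wrist"); S=cam("scene")
a=cv2.resize(C[0],(400,300)); b=cv2.resize(S[0][170:320,290:490],(400,300),interpolation=cv2.INTER_CUBIC)
cv2.imwrite("pics/f.png",np.hstack([a,b])[...,::-1])
hsv=cv2.cvtColor(C[0],cv2.COLOR_RGB2HSV); m=cv2.inRange(hsv,np.array((12,120,150)),np.array((30,255,255)))
n,l,st,_=cv2.connectedComponentsWithStats(m); i=1+np.argmax(st[1:,4]); m=(l==i)
print(st[i])
bot_=st[i][1]+st[i][3]-.5; 
for r in (int(bot_)-5,int(bot_)-25,int(bot_)-45):
    x=np.where(m[r])[0]; print(r,np.round(W2S(onplane([[x.min()-.5,r],[x.max()+.5,r]],.076,C)[:,:2]*1000),1).tolist())
for u in (270,300,340,370):
    y=np.where(m[:,u])[0]; print(np.round(W2S(onplane([[u,y.max()+.5]],.076,C)[:,:2]*1000),1))
P=cloud(C)*1000; r=cv2.inRange(hsv,np.array((0,150,90)),np.array((8,255,255)))>0; q=P[r]; q=q[(W2S(q[:,:2])[:,1]>125)]
print("pad",len(q),np.round(W2S(q[:,:2]).min(0)),np.round(W2S(q[:,:2]).max(0)),np.round(np.percentile(q[:,2],[5,50,95]),1))
```

```text
t 25.3 stand now [ 1.3 49.9] z 162.3 shift cm [ 0.01 -0.13  1.23] twist -0.0 F [-0.6  0.6 -0.5] w -0.0
[ 249   86  150   68 9496]
148 [[-44.1, 106.5], [44.5, 106.4]]
128 [[-44.2, 118.3], [43.9, 118.2]]
108 [[-44.2, 129.9], [44.1, 129.7]]
[[-32.9 103.8]]
[[-14.5 103.7]]
[[  9.9 103.7]]
[[ 28.3 103.7]]
pad 31953 [-255.  125.] [247. 210.] [ -2.   -0.7 100.1]
```

View pics/f.png

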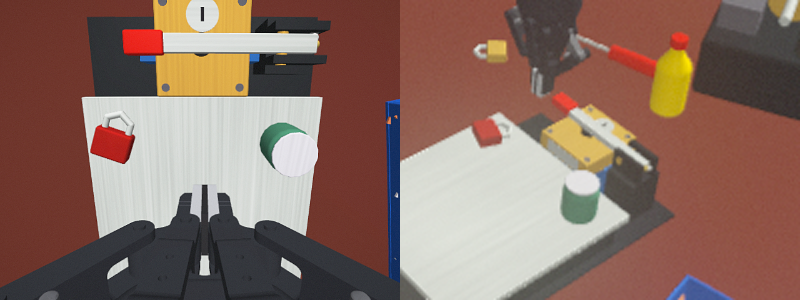

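The clamp is shut over the case: the red pad at (142,42) and the bar lie level. The case is still square and centred, with x offset about 0 and its rear edge still at 103.7 mm, clear of the deck. The tin and padlock haven't moved and the robot is touching nothing, so I'm handing in.

```bash
python3 -c "
from workcell import bot
print(bot.finish_job())"
```

```text
the job is handed in; nothing more can be done
None
```

The brass case lies flat, square and centred on the anvil, clear of the deck, with the clamp pressed shut on it and the tin and padlock where they were; I handed the job in at about 25 s of the 64 s allowed.

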